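# Isolate the bench power unit and pop its fuse door

## Robot

A 7-joint arm with a two-finger parallel gripper is mounted at the origin on a cart in front of the work surface, level with it; the furniture and walls round the work are solid. World frame = base frame: x ahead of the robot, y to its left, z up, the work surface at z = 0. Lengths are in mm, angles in rad, forces in N, time in s.
With the tool pointing down it reaches from about 400 to 900 mm from the base axis. Payload 5.5 kg.
Tool frame: the origin (TCP) lies at the very end of the fingers, on their centre line; the grasp point (between the pads) lies 19 mm behind it; z points along the fingers, y is the direction in which the jaws open and shut (so a half turn about z gives the same grasp; the last joint's range is limited). The gripper opens to 85 mm and grips with 20 to 120 N. Pads are 22 mm wide; open, the fingers measure 114 mm over their backs; the gripper's body (76 mm by 85 mm) begins 54 mm behind the grasp point. The pads swing forward as they close: fully open they stand 13 mm farther back than shut.
Start: joints at [-0.858, 0.501, -0.427, 1.55, 0.221, 1.138, -0.21], TCP at [282.574, 585.365, 208.51] pointing down, gripper open.
Joint ranges: [-2.88, 2.88], [-0.31, 2.03], [-1.54, 1.56], [0.2, 2.42], [-1.41, 4.55], [0.19, 2.02], [-2.57, 2.57]. Speed limits (rad/s): [2.57, 2.57, 3.14, 3.14, 3.14, 3.14, 3.14].

## Interface

Orientations are given as a unit quaternion [x, y, z, w].
In Python, from bench import observe, read_camera, camera_params, sign_off gives the robot as it stands.
- The arm moves only by the tool send_rows, never from a script. Its argument "rows" is a list of rows, each an object with "claw": the opening, from 0 (shut) to 1 (fully open); "translation": the shift along the tool's x, y, z in cm, a list of three; "delta_rot": the turn, a rotation vector about the tool's x, y, z in degrees, a list of three. A call has 1 to 5 rows; each row is the pose to reach, as a shift and turn from the pose commanded when the call began, along the tool's axes at that moment; what a row does not reach only later rows make up. A row lasts 1/12 s, in which the tool goes at most 41.7 mm and 7.16 degrees, less where a joint would pass 70% of its speed; a pose out of reach is approached as far as the arm can. A call with a gripper value outside its range is refused whole. The fingers move at their own pace and stop on an object; the grip force is fixed at half the most. Time passes only in rows, so rows that repeat a pose let the fingers close. It gives the time, the measured TCP pose, the force and the opening at its end, in the units of the state.
- observe(): the state, without advancing time (a new reading comes with each control period).
- read_camera(name): name is "scene" or "top" or "wrist"; returns (picture, depth): 420x560x3 uint8, red, green, blue; 420x560 float32, mm along the optical axis (not along the pixel's ray), 0 where there is no reading.
- camera_params(name): a dict with "vertical_fov" (degrees; the focal length in pixels is half the picture's height over the tangent of half this angle, whatever the lens; pixels are square), "cx", "cy" (the principal point, pixels), "R" (3x3) and "t" (3): a world point X has camera coordinates R X + t; the wrist camera has in their place "tool_from_camera" (4x4, takes a point from camera to tool coordinates, whose origin is the TCP and whose axes are the flange's). Camera axes: x right, y down, z forward; pixel columns grow to the right and rows downward; lengths in mm; the calibration is good to about 2 mm. A picture is of the moment at which its call begins: read the wrist's pose just before it. camera_params takes no time and is no camera call.
- sign_off(): hands the job in, once; it reports no verdict.
The state is a dict: "time": time; "qpos": joint angles; "qd": joint speeds; "tau": joint torques, N m; "tcp_pos": TCP position; "tcp_rot": TCP orientation; "contact_force": force on the tool from outside, world axes, zero at the start; "ft_torque": the same for the moment, N m; "width": finger opening in mm.
Only numpy, scipy, OpenCV 4.12 (cv2) and the standard library are available. Lean on these libraries where they do the work, as an engineer would, in place of code of your own. Each camera call takes 0.05 s, during which the arm holds its last target.

## Task

The fuses of the grey bench power unit are to be inspected. With the closed fingertips, first switch the unit off by pushing the mains toggle lever on its top over towards the front of the unit (the side with the meter window and terminals), then press the wider of its two doors, the fuse door, once at its ribbed free edge so that the push-push latch lets go; take the hand away and make sure that the door has swung up and stays open by itself. Touch only those two: do not push the opened door down again, leave the narrow battery door shut, and do not lift or shift the unit or the things around it.

Things in the scene. Friction and masses are not known exactly. Their poses are not given: they have to be found in the camera images.
- power_unit: grey bench power unit, 212 mm deep (x), 298 wide (y), 3 kg, loose on rubber feet; top face 88 mm up. Origin: centre of its underside; x points from its front (meter, knob, terminals) to its back, y to its left. On top, in mm: lever at (-20, -98); fuse door 88 wide at y 0, battery door 44 wide at y 102, both black, hinge at x 14, free edge at x -50; 34 mm high handle at x 80, y -80 to 80
- switch_tip (a point): point inside the black paddle of the mains toggle lever, 42 mm along the lever from its pivot; the paddle is 10 mm thick, 16 mm wide (unit's y) and ends 3 mm beyond this point, the steel stem below it is 8 mm thick
- switch_pivot (a point): pivot of the toggle lever, 6 mm above the unit's top face; the lever swings in the unit's x-z plane
- mains_switch (a joint): angle of the toggle lever, rad: 0 = on, leaning 0.42 rad to the unit's back (as it starts); 0.84 = off, leaning as far to the front. It has an over-centre spring: past the middle (0.42) it snaps over by itself; about 3 N at the tip move it, and it stays in either end position
- fuse_door_press (a point): point on the top face of the fuse door at its three finger ribs, 18 mm behind its free front edge and 46 mm from its hinge, midway along its width; moves with the door
- fuse_door (a joint): fuse door, rad: 0 latched shut, negative pushed in (stop near -0.07, 3 mm at the ribs), 1.15 fully open, leaning up and back; its top stands 3 mm proud of the case. Sprung and damped, with a push-push latch: pushed in to its stop (4 N at the ribs) and let go, it swings up in about 1.5 s and stays; a lighter push leaves it latched; pushing it shut latches it again
- battery_door (a joint): angle of the narrow battery door left of the fuse door, same latch and meaning: 0 = latched shut
- marker: loose black and white marker pen, 132 mm long, 15 mm thick, lying on the unit's top between the doors and the handle; origin under its centre. Bystander
- screwdriver: loose screwdriver, 200 mm long, lying in front of the unit; origin under its centre. Bystander
- can: loose drink can, 66 mm across, 119 mm high, left of the unit; origin under its centre. Bystander
- glue_bottle: loose white bottle with a pointed cap, 43 mm across, 128 mm high, left of the unit; origin under its centre. Bystander
- tape_measure: loose tape measure, 37x80x69 mm, in front of the unit; origin under its centre. Bystander
- plate_a: loose drilled steel plate, 35x110x8 mm, left of the unit towards the robot; origin under its centre. Bystander
- torch: loose black torch, 122 mm long, 36 mm thick, lying to the right of the unit; origin under its centre. Bystander

How it is judged (in metres and radians):
On the way, in this order (a step that is already met when the one before it is completed fails the run):
1. the mains lever has been pushed over to off (towards the front) (value of joint mains_switch above 0.75 rad), for 0.2 s.
2. the fuse door has been pressed in past flush (value of joint fuse_door below -0.03 rad).
3. the fuse door has popped and stands open (value of joint fuse_door above 1 rad and contact force between the fingers and power_unit below 0.2 N), for 0.5 s.
At the end, for the whole second after the job is handed in: The fuse door stands open by itself (over 1.0 of its 1.15 rad) and still, the mains lever is in its off position, the battery door is shut, and the unit stands flat within 20 mm of where it was (value of joint fuse_door above 1 rad and velocity of joint fuse_door between -0.05 and 0.05 rad/s and value of joint mains_switch above 0.75 rad and value of joint battery_door below 0.03 rad and distance of power_unit from where it was at the start of the episode below 0.02 m and angle between power_unit's own z axis and vertical below 0.03 rad); the robot touches nothing.
It fails at once if the fuse door comes open while the mains lever is still on (value of joint fuse_door above 0.1 rad and value of joint mains_switch below 0.6 rad).
It fails at once if the opened fuse door is pushed down again (value of joint fuse_door between 0.15 and 0.9 rad and velocity of joint fuse_door below -0.25 rad/s).
It fails at once if the battery door is popped open (value of joint battery_door above 0.08 rad).
It fails at once if the unit is lifted, tipped or shifted by more than 20 mm (height (world z) of power_unit above 0.006 m or distance of power_unit from where it was at the start of the episode above 0.02 m or angle between power_unit's own z axis and vertical above 0.06 rad).
It fails at once if a thing round the work is moved by more than 30 mm (distance of any of marker, screwdriver, torch, can, glue_bottle, tape_measure, plate_a from where it was at the start of the episode above 0.03 m).
It also fails if it takes over 42 s, if anything falls off the work surface, if the arm or the gripper's body presses on something with over 40 N, if the wrist force passes 120 N, or if a joint passes its speed limit or range.

## Working session

There is one attempt and no reset: what is moved stays moved. The work goes in short steps, Python scripts to look and compute and a tool call to move; the robot and the scene stay as the last step left them, time stands still between calls to the robot, and variables do not carry over. Pictures are saved under pics/ and viewed, and the job is handed in when it is done.

Besides the shell and the picture viewer there is one more tool, called after "Request:" as name([rows], argument=value, ...), one row to a line, values as JSON. send_rows: Moves the arm, as the interface text tells. Its arguments: {"type":"object","properties":{"rows":{"type":"array"}},"required":["rows"]}

```bash
mkdir -p pics
python3 - <<'E'
from bench import *
import cv2,numpy as np
print(observe())
for n in ["scene","top"]:
    p,d=read_camera(n); cv2.imwrite(f"pics/{n}0.png",p[:,:,::-1]); np.save(f"pics/{n}0.npy",d); print(n,camera_params(n))
print(camera_params("wrist"))
E
```

```text
{'time': 0.0, 'qpos': array([-0.85778521,  0.50185731, -0.42676917,  1.55149851,  0.22080537,
        1.13833721, -0.21031459]), 'qd': array([ 9.84556327e-05, -1.20164539e-03,  7.37350035e-04,  2.26687358e-04,
        3.44747045e-05, -1.41371804e-04, -4.43433623e-04]), 'tau': array([-7.72344520e-04, -5.69517195e+01, -5.81594780e+00, -2.80935842e+01,
        1.07919020e-02,  1.20062704e-02, -2.29384818e-05]), 'tcp_pos': array([282.33165704, 584.61388141, 207.43136926]), 'tcp_rot': array([ 2.22998168e-01,  9.74818329e-01, -9.90625909e-04, -2.47276067e-04]), 'contact_force': array([-0.81039446, -1.35610263,  0.32310082]), 'ft_torque': array([0.01816955, 0.01804386, 0.00860613]), 'width': 85.95849134126209}
scene {'vertical_fov': 56.285556982465124, 'cx': 278.6974109324881, 'cy': 213.1554330376276, 'R': array([[ 0.55993066, -0.82853134,  0.00366956],
       [-0.53548609, -0.36525999, -0.76147212],
       [ 0.63224387,  0.42440659, -0.64818727]]), 't': array([-250.1692887 ,  403.59375278,  531.84041046])}
top {'vertical_fov': 47.02818969557764, 'cx': 279.9046598406773, 'cy': 212.2595161516605, 'R': array([[-0.02666021, -0.99963915,  0.00328688],
       [-0.99695989,  0.02634765, -0.07332657],
       [ 0.07321351, -0.00523179, -0.99730257]]), 't': array([  74.13795922,  545.68740401, 1278.81786644])}
{'vertical_fov': 68.38985844504604, 'cx': 278.0536853508767, 'cy': 212.62049416648458, 'tool_from_camera': array([[-8.31651996e-04, -9.48677072e-01, -3.16245350e-01,
         8.03820752e+01],
       [ 9.99999461e-01, -9.85703547e-04,  3.27159932e-04,
        -4.48966526e-01],
       [-6.22093290e-04, -3.16244907e-01,  9.48677380e-01,
        -1.64589243e+02],
       [ 0.00000000e+00,  0.00000000e+00,  0.00000000e+00,
         1.00000000e+00]])}
```

View pics/scene0.png

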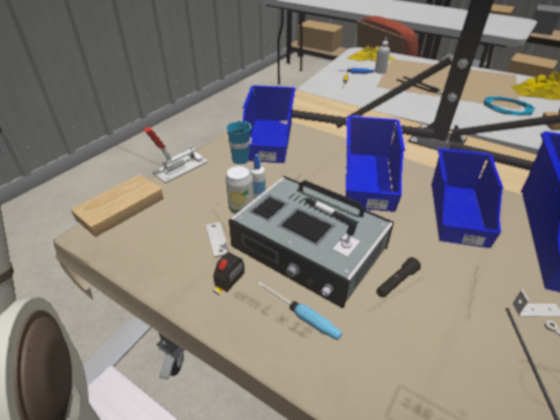

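View pics/top0.png

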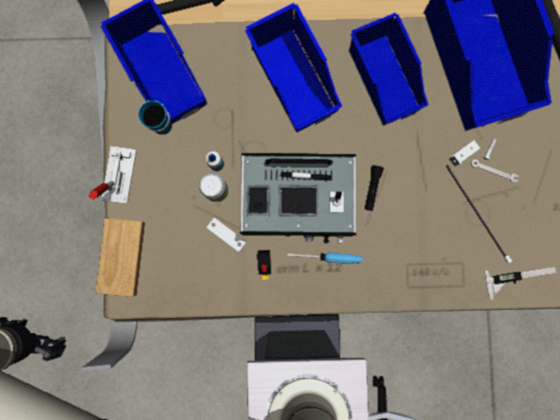

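The top view shows the unit at columns 241-356, rows 153-235, front facing the robot. The fuse door is near (298,201), the battery door near (258,200) and the lever near (336,200). I'll zoom in and measure next.

```bash
cat > h.py <<'E'
import numpy as np,cv2
from bench import *
def ray(n,u,v,z,cp=None):
    c=camera_params(n); f=210/np.tan(np.radians(c['vertical_fov']/2)); R=c['R'];t=c['t']
    d=R.T@np.array([(u-c['cx'])/f,(v-c['cy'])/f,1]); o=-R.T@t
    return o+d*(z-o[2])/d[2]
def proj(n,X):
    c=camera_params(n); f=210/np.tan(np.radians(c['vertical_fov']/2)); q=c['R']@np.asarray(X,float)+c['t']
    return q[:2]/q[2]*f+[c['cx'],c['cy']]
E
python3 - <<'E'
from h import *
p=cv2.imread('pics/top0.png'); c=p[140:250,225:375]; cv2.imwrite('pics/topz.png',cv2.resize(c,None,fx=5,fy=5,interpolation=cv2.INTER_CUBIC))
p=cv2.imread('pics/scene0.png'); c=p[170:300,220:400]; cv2.imwrite('pics/scz.png',cv2.resize(c,None,fx=4,fy=4,interpolation=cv2.INTER_CUBIC))
d=np.load('pics/top0.npy');print(d[200,230:365:3].round())
c=camera_params('top');f=210/np.tan(np.radians(c['vertical_fov']/2))
v,u=np.mgrid[:420,:560]; P=np.stack([(u-c['cx'])/f*d,(v-c['cy'])/f*d,d],-1)
W=(P-c['t'])@c['R']
m=(W[...,2]>80)&(W[...,2]<95)&(u>235)&(u<365)&(v>148)&(v<240)
x=W[m]; print(np.median(x,0)); r=cv2.minAreaRect(x[:,:2].astype(np.float32)); print(r)
E
```

```text
[1325. 1324. 1323. 1324. 1234. 1233. 1237. 1225. 1236. 1231. 1229. 1231.
 1230. 1233. 1236. 1232. 1232. 1229. 1228. 1230. 1228. 1230. 1231. 1231.
 1234. 1229. 1230. 1235. 1226. 1234. 1229. 1232. 1233. 1228. 1228. 1221.
 1219. 1232. 1233. 1233. 1236. 1234. 1321. 1320. 1319.]
[582.09720572  16.6065794   87.63023942]
((589.3755493164062, 14.180633544921875), (294.711669921875, 212.65040588378906), 87.90158081054688)
```

View pics/topz.png

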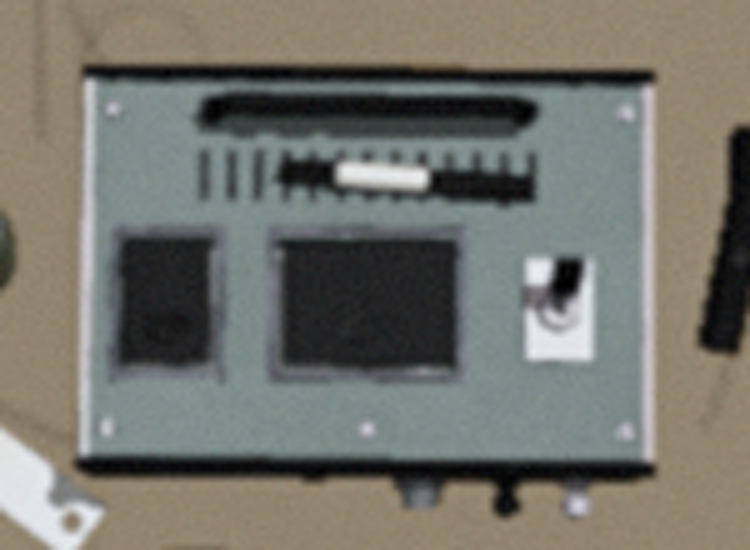

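View pics/scz.png

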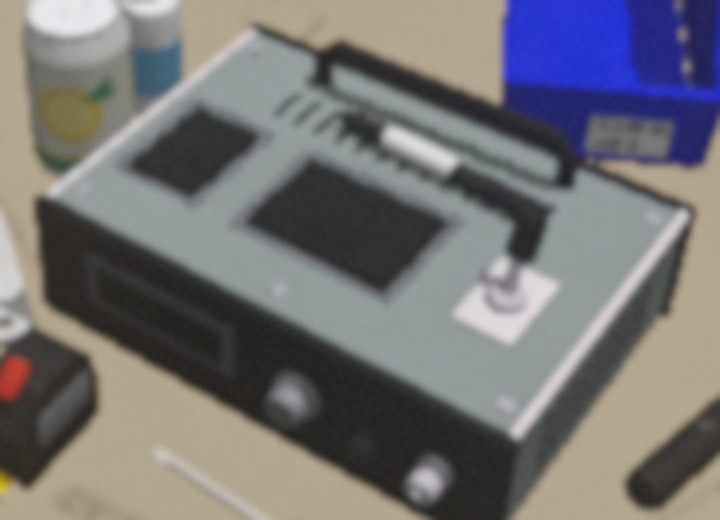

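Run:
```python
from h import *
g=lambda X,Y,z:ray('top',225+(X+.5)/5-.5,140+(Y+.5)/5-.5,z)
def pr(n,a):print(n,a.round(1))
for n,q in dict(fl=(281,366),fr=(457,368),bl=(281,240),br=(457,240),Bfl=(121,362),Bfr=(209,364),Bbl=(122,238),Bbr=(210,240)).items(): pr(n,g(*q,91))
for n,q in dict(s1=(108,427),s2=(367,429),s3=(625,431),s4=(113,108),s5=(627,112)).items(): pr(n,g(*q,89))
pr('pl',g(558,310,94)); pr('tip',g(569,264,132)); pr('whiteplate',g(559,309,89)); 
yaw=np.radians(-1.6)
R=np.array([[np.cos(yaw),-np.sin(yaw)],[np.sin(yaw),np.cos(yaw)]])
fd=np.mean([g(*q,91)[:2] for q in [(281,366),(457,368),(281,240),(457,240)]],0)
o=fd-R@[-18,0]; print('origin',o)
for n,l in dict(pivot=(-20,-98,94),tip=(-20+42*np.sin(.42),-98,94+42*np.cos(.42)),press=(-32,0,91),bat=(-18,102,91)).items():
    w=[*(o+R@l[:2]),l[2]]; print(n,np.round(w,1),'top zoom',(proj('top',w)-[225,140])*5,'sc zoom',(proj('scene',w)-[220,170])*4)
from scipy.spatial.transform import Rotation as T
print(T.from_quat(observe()['tcp_rot']).as_matrix().round(3))
```

```text
fl [540.8  57.8  91. ]
fr [537.4 -31.7  91. ]
bl [605.3  56.   91. ]
br [602.9 -33.8  91. ]
Bfl [545. 139.  91.]
Bfr [542.8  94.3  91. ]
Bbl [608.4 137.1  91. ]
Bbr [606.2  92.3  91. ]
s1 [512.2 146.5  89. ]
s2 [507.7  14.9  89. ]
s3 [ 503.2 -116.3   89. ]
s4 [676.  140.4  89. ]
s5 [ 667.  -123.4   89. ]
pl [565.4 -83.8  94. ]
tip [584.5 -85.3 132. ]
whiteplate [566.4 -84.9  89. ]
origin [589.60086647  11.56584104]
pivot [566.9 -85.8  94. ] top zoom [559.97408717 305.01812334] sc zoom [509.50216848 291.0916305 ]
tip [584.  -86.3 132.3] top zoom [569.14633905 262.93097689] sc zoom [534.94008007 216.22739758]
press [557.6  12.5  91. ] top zoom [367.05183707 328.746598  ] sc zoom [333.21736658 231.51731472]
bat [574.5 114.   91. ] top zoom [166.83763674 301.06094496] sc zoom [194.56294598 146.05372631]
[[-0.901  0.435 -0.001]
 [ 0.435  0.901 -0.002]
 [ 0.    -0.002 -1.   ]]
```

Request:
send_rows([
  {"claw":0,"translation":[-4,-3,-0.2],"delta_rot":[0,0,-5]},
  {"claw":0,"translation":[-7,-5.3,-0.3],"delta_rot":[0,0,-10]},
  {"claw":0,"translation":[-10,-7.6,-0.4],"delta_rot":[0,0,-15]},
  {"claw":0,"translation":[-13,-9.8,-0.5],"delta_rot":[0,0,-20]},
  {"claw":0,"translation":[-16,-12,-0.6],"delta_rot":[0,0,-23.8]},
])

```text
time: 0.52
tcp_pos: [375.0, 405.4, 214.0]
tcp_rot: [0.015, 1.0, -0.001, -0.0]
contact_force: [1.3, 0.6, 0.4]
width: 25.4
```

```bash
cat > go.py <<'E'
import sys
from h import *
from scipy.spatial.transform import Rotation as T
s=observe(); R=T.from_quat(s['tcp_rot']).as_matrix()
y=np.radians(-2); G=np.array([[-np.cos(y),-np.sin(y),0],[-np.sin(y),np.cos(y),0],[0,0,-1]])
tgt=np.array([float(a) for a in sys.argv[1:4]])
print('t',round(s['time'],2),'pos',s['tcp_pos'].round(1),'F',s['contact_force'].round(2),'w',round(s['width'],1),'q7',s['qpos'].round(2))
print('cm',(R.T@(tgt-s['tcp_pos'])/10).round(2),'rot',np.degrees(T.from_matrix(R.T@G).as_rotvec()).round(2))
E
python3 go.py 625 -86 215
```

```text
t 0.52 pos [375.  405.4 214. ] F [1.26 0.64 0.45] w 25.4 q7 [-0.47  0.33 -0.49  1.79  0.17  1.07  0.52]
cm [-26.47 -48.36  -0.06] rot [-0.06 -0.03  0.27]
```

Request:
send_rows([
  {"claw":0,"translation":[-1.5,-3.5,0],"delta_rot":[0,0,0]},
  {"claw":0,"translation":[-3.4,-7,0],"delta_rot":[0,0,0]},
  {"claw":0,"translation":[-5.3,-10.5,0],"delta_rot":[0,0,0]},
  {"claw":0,"translation":[-7.2,-14,0],"delta_rot":[0,0,0]},
  {"claw":0,"translation":[-9.1,-17.5,0],"delta_rot":[0,0,0]},
])

```text
time: 0.93
tcp_pos: [459.7, 227.7, 214.3]
tcp_rot: [0.017, 1.0, -0.0, -0.0]
contact_force: [1.1, 0.7, 0.2]
width: -0.1
```

Request:
send_rows([
  {"claw":0,"translation":[-1.9,-3.5,0],"delta_rot":[0,0,0]},
  {"claw":0,"translation":[-3.8,-7,0],"delta_rot":[0,0,0]},
  {"claw":0,"translation":[-5.7,-10.5,0],"delta_rot":[0,0,0]},
  {"claw":0,"translation":[-7.6,-14,0],"delta_rot":[0,0,0]},
  {"claw":0,"translation":[-9.5,-17.5,0],"delta_rot":[0,0,0]},
])

```text
time: 1.35
tcp_pos: [548.6, 49.6, 214.3]
tcp_rot: [0.017, 1.0, -0.0, -0.0]
contact_force: [0.6, 1.5, 1.0]
width: 0.0
```

```bash
python3 go.py 625 -86 215
```

```text
t 1.35 pos [548.6  49.6 214.3] F [0.56 1.49 0.98] w 0.0 q7 [ 0.09  0.3  -0.28  1.8   0.09  1.05  1.31]
cm [ -8.11 -13.28  -0.07] rot [-0.01 -0.03  0.03]
```

Request:
send_rows([
  {"claw":0,"translation":[-1.6,-3.2,0],"delta_rot":[0,0,0]},
  {"claw":0,"translation":[-3.2,-6.4,0],"delta_rot":[0,0,0]},
  {"claw":0,"translation":[-4.8,-9.6,0],"delta_rot":[0,0,0]},
  {"claw":0,"translation":[-6.4,-12,0],"delta_rot":[0,0,0]},
  {"claw":0,"translation":[-7.2,-13,0],"delta_rot":[0,0,0]},
])

```text
time: 1.77
tcp_pos: [616.5, -86.9, 213.8]
tcp_rot: [0.02, 1.0, -0.001, -0.0]
contact_force: [0.3, -0.9, 0.1]
width: -0.1
```

Request:
send_rows([
  {"claw":0,"translation":[0,0,0],"delta_rot":[0,0,0]},
  {"claw":0,"translation":[0,0,0],"delta_rot":[0,0,0]},
])

```text
time: 1.93
tcp_pos: [615.4, -80.4, 213.7]
tcp_rot: [0.018, 1.0, 0.001, -0.001]
contact_force: [-0.6, 1.1, -0.1]
width: 0.1
```

```bash
python3 go.py 614 -86.5 119
python3 - <<'E'
from h import *
from scipy.spatial.transform import Rotation as T
s=observe(); M=np.array(camera_params('wrist')['tool_from_camera']); p,d=read_camera('wrist')
cv2.imwrite('pics/w1.png',p[:,:,::-1])
p,d=read_camera('top');cv2.imwrite('pics/t1.png',p[:,:,::-1])
E
```

```text
t 1.93 pos [615.4 -80.4 213.7] F [-0.55  1.1  -0.06] w 0.1 q7 [ 0.25  0.42 -0.21  1.63  0.1   1.11  1.55]
cm [ 0.1  -0.62  9.47] rot [ 0.06 -0.09 -0.01]
```

View pics/w1.png

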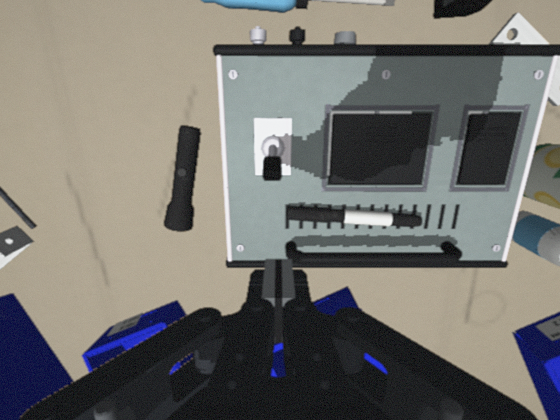

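The wrist view shows the paddle at about (272,168) and the fingertips at about (278,265), behind the lever. I'll check the lever position with this camera too.

Run:
```python
from h import *
from scipy.spatial.transform import Rotation as T
s=observe(); c=camera_params('wrist'); M=np.array(c['tool_from_camera']); R=T.from_quat(s['tcp_rot']).as_matrix()
f=210/np.tan(np.radians(c['vertical_fov']/2))
def w(u,v,z):
    o=R@M[:3,3]+s['tcp_pos']; d=R@M[:3,:3]@[(u-c['cx'])/f,(v-c['cy'])/f,1]; return (o+d*(z-o[2])/d[2]).round(1)
print(w(272,168,134),w(272,179,130),w(272,157,134),w(270,147,94)); 
print('door',[w(*q,91) for q in [(332,111),(434,111),(327,185),(428,186)]])
```

```text
[578.5 -82.5 134. ] [588.2 -83.  130. ] [569.8 -82.2 134. ] [566.4 -84.5  94. ]
door [array([537.2, -28.5,  91. ]), array([540.2,  61.9,  91. ]), array([604.2, -31.7,  91. ]), array([608.3,  64.7,  91. ])]
```

Request:
send_rows([
  {"claw":0,"translation":[0.1,-0.6,2],"delta_rot":[0,0,0]},
  {"claw":0,"translation":[0.1,-0.6,4],"delta_rot":[0,0,0]},
  {"claw":0,"translation":[0.1,-0.6,5],"delta_rot":[0,0,0]},
  {"claw":0,"translation":[0.1,-0.6,5],"delta_rot":[0,0,0]},
])

```text
time: 2.37
tcp_pos: [612.2, -84.6, 161.9]
tcp_rot: [0.016, 1.0, 0.001, -0.003]
contact_force: [-1.1, -0.5, -0.2]
width: 0.1
```

```bash
python3 go.py 614 -86.5 119
```

```text
t 2.37 pos [612.2 -84.6 161.9] F [-1.1  -0.54 -0.25] w 0.1 q7 [ 0.25  0.47 -0.21  1.68  0.11  1.01  1.55]
cm [-0.21 -0.19  4.29] rot [ 0.07 -0.3   0.18]
```

Request:
send_rows([
  {"claw":0,"translation":[-0.3,0,1.5],"delta_rot":[0,0,0]},
  {"claw":0,"translation":[-0.3,0,3],"delta_rot":[0,0,0]},
  {"claw":0,"translation":[-0.3,0,4.2],"delta_rot":[0,0,0]},
  {"claw":0,"translation":[-0.3,0,4.2],"delta_rot":[0,0,0]},
  {"claw":0,"translation":[-0.3,0,4.2],"delta_rot":[0,0,0]},
])

```text
time: 2.78
tcp_pos: [617.3, -86.2, 122.4]
tcp_rot: [0.017, 1.0, 0.0, -0.001]
contact_force: [0.8, -0.5, -0.4]
width: -0.3
```

```bash
python3 go.py 577 -86.5 119
```

```text
t 2.78 pos [617.3 -86.2 122.4] F [ 0.78 -0.45 -0.37] w -0.3 q7 [ 0.25  0.52 -0.2   1.7   0.12  0.94  1.54]
cm [ 4.02 -0.17  0.35] rot [ 0.02 -0.06  0.08]
```

Now a slow push towards the front.

Request:
send_rows([
  {"claw":0,"translation":[0.6,0,0.2],"delta_rot":[0,0,0]},
  {"claw":0,"translation":[1.2,0,0.3],"delta_rot":[0,0,0]},
  {"claw":0,"translation":[1.8,0,0.3],"delta_rot":[0,0,0]},
  {"claw":0,"translation":[2.4,0,0.3],"delta_rot":[0,0,0]},
  {"claw":0,"translation":[2.9,0,0.3],"delta_rot":[0,0,0]},
])

```text
time: 3.2
tcp_pos: [587.8, -86.0, 119.9]
tcp_rot: [0.017, 1.0, -0.0, 0.0]
contact_force: [-0.9, 0.6, 0.8]
width: 0.3
```

Request:
send_rows([
  {"claw":0,"translation":[0.3,0,0],"delta_rot":[0,0,0]},
  {"claw":0,"translation":[0.6,0,0],"delta_rot":[0,0,0]},
  {"claw":0,"translation":[0.9,0,0],"delta_rot":[0,0,0]},
  {"claw":0,"translation":[1.1,0,0],"delta_rot":[0,0,0]},
])

```text
time: 3.53
tcp_pos: [577.4, -85.6, 119.6]
tcp_rot: [0.017, 1.0, -0.0, 0.0]
contact_force: [0.6, -0.5, 0.5]
width: -0.1
```

```bash
python3 go.py 577 -86.5 119;python3 - <<'E'
from h import *
p,d=read_camera('wrist');cv2.imwrite('pics/w2.png',p[:,:,::-1])
p,d=read_camera('scene');cv2.imwrite('pics/s2.png',cv2.resize(p[150:310,210:410,::-1],None,fx=4,fy=4-.25))
E
```

```text
t 3.53 pos [577.4 -85.6 119.6] F [ 0.58 -0.52  0.54] w -0.1 q7 [ 0.26  0.46 -0.21  1.81  0.12  0.89  1.54]
cm [ 0.04 -0.09  0.06] rot [-0.    0.    0.03]
```

View pics/w2.png

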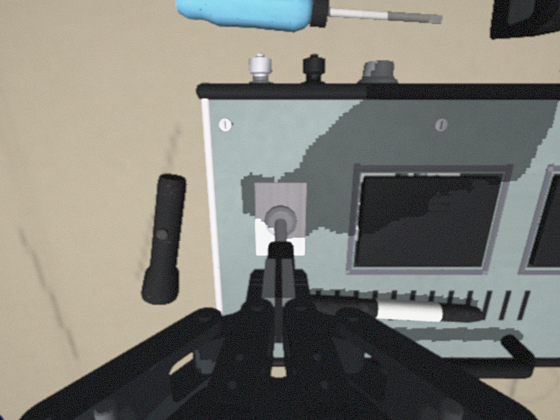

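View pics/s2.png

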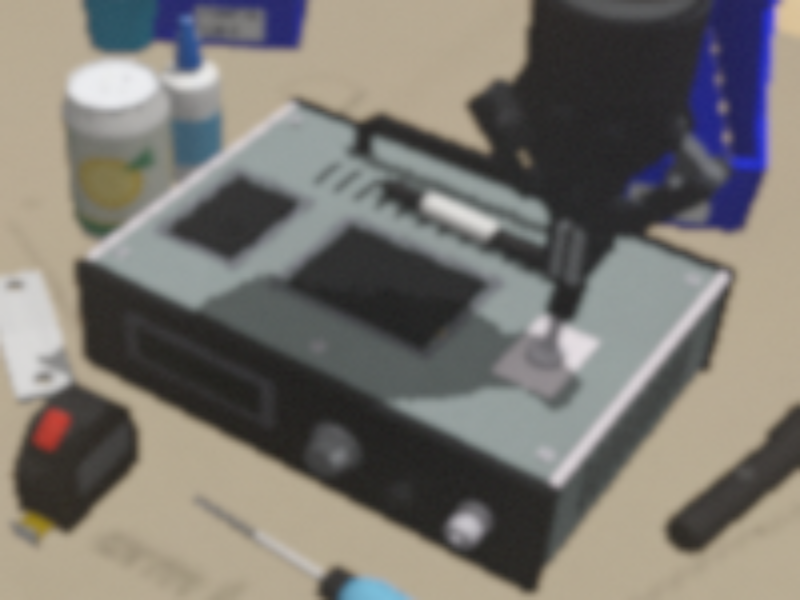

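The lever stem at (280,228) still leans back against the fingers, so it hasn't gone past the middle yet. I'll keep pushing.

Request:
send_rows([
  {"claw":0,"translation":[0.3,0,0],"delta_rot":[0,0,0]},
  {"claw":0,"translation":[0.6,0,0],"delta_rot":[0,0,0]},
  {"claw":0,"translation":[0.8,0,0],"delta_rot":[0,0,0]},
  {"claw":0,"translation":[0.8,0,0],"delta_rot":[0,0,0]},
])

```text
time: 3.97
tcp_pos: [569.1, -85.3, 119.4]
tcp_rot: [0.017, 1.0, -0.0, -0.0]
contact_force: [0.3, 0.6, 0.4]
width: 0.2
```

```bash
python3 go.py 577 -86.5 119;python3 - <<'E'
from h import *
p,d=read_camera('wrist');cv2.imwrite('pics/w3.png',p[:,:,::-1])
E
```

```text
t 3.97 pos [569.1 -85.3 119.4] F [0.27 0.64 0.43] w 0.2 q7 [ 0.26  0.45 -0.21  1.83  0.12  0.88  1.54]
cm [-0.8  -0.1   0.04] rot [-0.   -0.03  0.03]
```

View pics/w3.png

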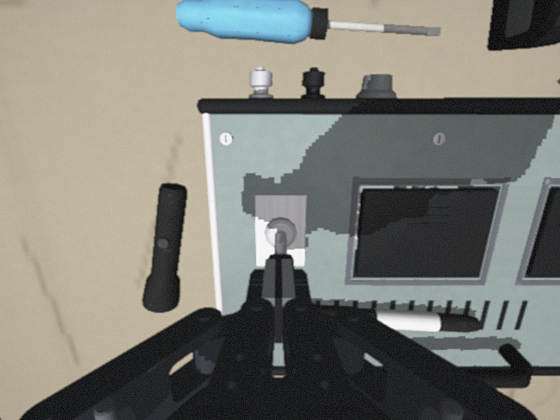

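Run:
```python
from h import *
c=camera_params('wrist'); M=np.linalg.inv(c['tool_from_camera']); f=210/np.tan(np.radians(c['vertical_fov']/2))
for X in [(0,0,0),(11,0,0),(-11,0,0),(11,11,0),(0,0,-19)]:
    q=(M@[*X,1])[:3]; print(X,(q[:2]/q[2]*f+[c['cx'],c['cy']]).round(),q[2].round())
p,d=read_camera('scene');cv2.imwrite('pics/s3.png',cv2.resize(p[200:280,300:400,::-1],None,fx=7,fy=7,interpolation=cv2.INTER_CUBIC))
for n,a in [('rest',.42),('mid',0),('off',-.42)]:
  X=np.array([567+42*np.sin(a),-85.5,94+42*np.cos(a)]);print(n,(proj('scene',X)-[300,200])*7)
print('tcp',(proj('scene',observe()['tcp_pos'])-[300,200])*7)
```

```text
(0, 0, 0) [279. 254.] 182.0
(11, 0, 0) [279. 237.] 178.0
(-11, 0, 0) [279. 271.] 185.0
(11, 11, 0) [298. 237.] 178.0
(0, 0, -19) [280. 270.] 164.0
rest [373.73584782 167.05100838]
mid [348.38280981 191.27491634]
off [319.09948004 235.74180898]
tcp [344.65993573 228.77520248]
```

View pics/s3.png

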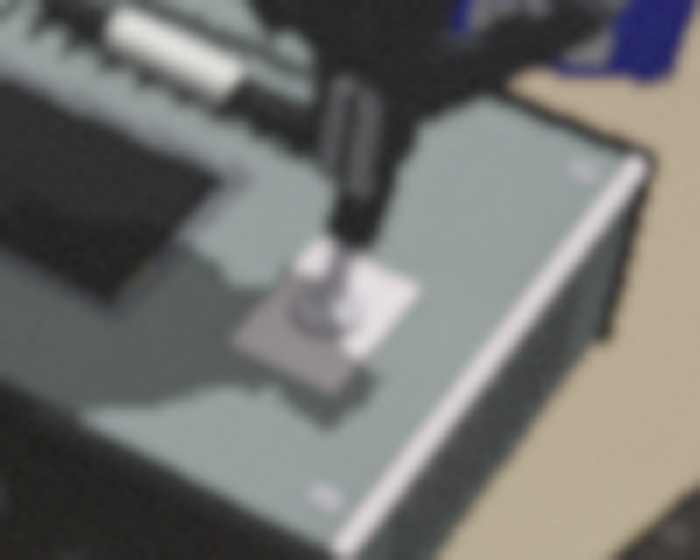

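The stem is now near vertical, so the finger face is thinner than I assumed. I'll push further in small steps and watch the force.

Request:
send_rows([
  {"claw":0,"translation":[0.2,0,0],"delta_rot":[0,0,0]},
  {"claw":0,"translation":[0.4,0,0],"delta_rot":[0,0,0]},
  {"claw":0,"translation":[0.6,0,0],"delta_rot":[0,0,0]},
  {"claw":0,"translation":[0.6,0,0],"delta_rot":[0,0,0]},
])

```text
time: 4.4
tcp_pos: [563.1, -85.1, 119.4]
tcp_rot: [0.017, 1.0, -0.0, -0.0]
contact_force: [0.1, 0.0, -0.8]
width: 0.3
```

```bash
python3 go.py 577 -86.5 119;python3 - <<'E'
from h import *
p,d=read_camera('wrist');a=p[150:300,180:380,::-1]
p,d=read_camera('scene');b=cv2.resize(p[200:280,300:400,::-1],None,fx=4,fy=4)
cv2.imwrite('pics/w4.png',np.hstack([cv2.resize(a,(400,320)),b]))
E
```

```text
t 4.4 pos [563.1 -85.1 119.4] F [ 0.11  0.03 -0.76] w 0.3 q7 [ 0.27  0.44 -0.21  1.84  0.11  0.87  1.54]
cm [-1.39 -0.1   0.04] rot [-0.   -0.03  0.03]
```

View pics/w4.png

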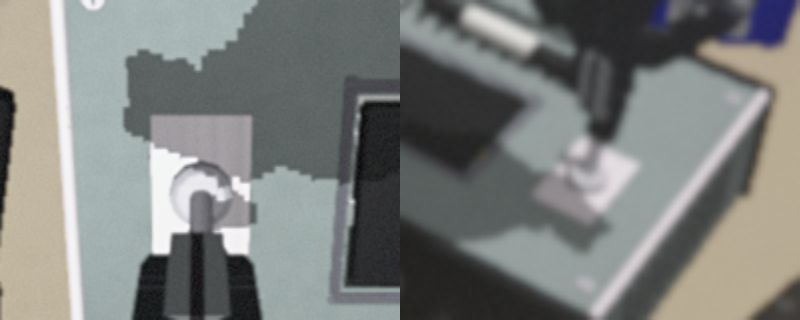

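Run:
```python
from h import *
from scipy.spatial.transform import Rotation as T
s=observe();c=camera_params('wrist');M=np.array(c['tool_from_camera']);f=210/np.tan(np.radians(c['vertical_fov']/2))
p,d=read_camera('wrist'); np.save('pics/w5.npy',d)
cv2.imwrite('pics/w5.png',cv2.resize(p[200:320,200:360,::-1],None,fx=5,fy=5,interpolation=cv2.INTER_NEAREST))
v,u=np.mgrid[:420,:560];P=np.stack([(u-c['cx'])/f*d,(v-c['cy'])/f*d,d],-1)@M[:3,:3].T+M[:3,3]
for r in range(226,320,4): print(r,[tuple(P[r,k].round().astype(int)) for k in (258,270,279,288,298)])
```

```text
226 [(np.int64(6), np.int64(-14), np.int64(31)), (np.int64(5), np.int64(-6), np.int64(32)), (np.int64(7), np.int64(0), np.int64(27)), (np.int64(6), np.int64(6), np.int64(31)), (np.int64(5), np.int64(13), np.int64(32))]
230 [(np.int64(3), np.int64(-14), np.int64(32)), (np.int64(4), np.int64(-6), np.int64(27)), (np.int64(5), np.int64(0), np.int64(26)), (np.int64(4), np.int64(6), np.int64(27)), (np.int64(3), np.int64(13), np.int64(32))]
234 [(np.int64(1), np.int64(-14), np.int64(30)), (np.int64(2), np.int64(-6), np.int64(26)), (np.int64(2), np.int64(0), np.int64(26)), (np.int64(2), np.int64(6), np.int64(26)), (np.int64(-1), np.int64(13), np.int64(33))]
238 [(np.int64(-4), np.int64(-15), np.int64(32)), (np.int64(-1), np.int64(-6), np.int64(26)), (np.int64(-1), np.int64(0), np.int64(26)), (np.int64(0), np.int64(6), np.int64(25)), (np.int64(-3), np.int64(13), np.int64(31))]
242 [(np.int64(-6), np.int64(-15), np.int64(31)), (np.int64(-4), np.int64(-6), np.int64(26)), (np.int64(-2), np.int64(0), np.int64(22)), (np.int64(-3), np.int64(6), np.int64(25)), (np.int64(-6), np.int64(13), np.int64(3
[... 3607 characters left out ...]
64(6), np.int64(-69))]
310 [(np.int64(11), np.int64(-8), np.int64(-68)), (np.int64(12), np.int64(-4), np.int64(-70)), (np.int64(4), np.int64(0), np.int64(-59)), (np.int64(11), np.int64(3), np.int64(-68)), (np.int64(12), np.int64(6), np.int64(-70))]
314 [(np.int64(11), np.int64(-8), np.int64(-70)), (np.int64(11), np.int64(-4), np.int64(-71)), (np.int64(3), np.int64(0), np.int64(-60)), (np.int64(11), np.int64(3), np.int64(-71)), (np.int64(11), np.int64(6), np.int64(-71))]
318 [(np.int64(12), np.int64(-8), np.int64(-74)), (np.int64(12), np.int64(-4), np.int64(-74)), (np.int64(1), np.int64(0), np.int64(-60)), (np.int64(11), np.int64(3), np.int64(-73)), (np.int64(11), np.int64(6), np.int64(-74))]
```

View pics/w5.png

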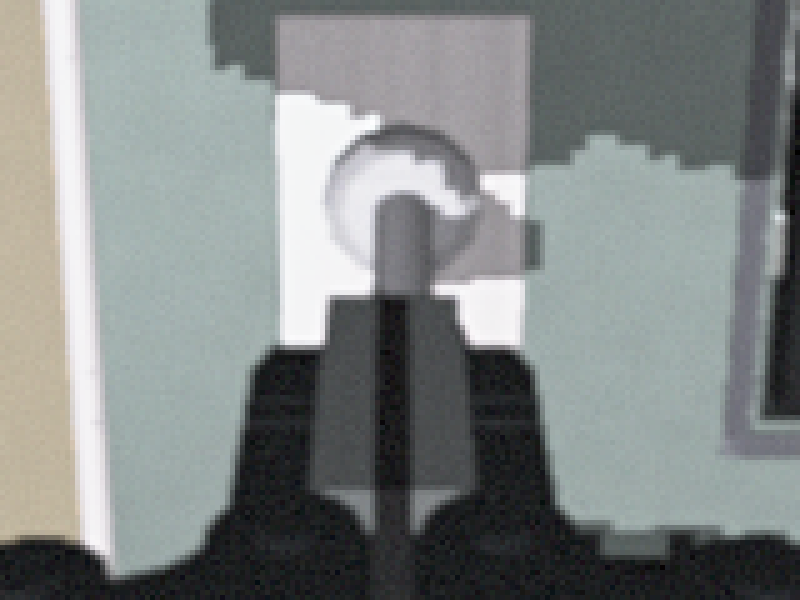

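The wrist depth shows the visible finger ends about 29 mm short of the stated TCP (rows 262-270, tool z about -30). So the fingers passed over the lever, which still leans back. I'll move back behind the lever and check this with the scene camera too.

Request:
send_rows([
  {"claw":0,"translation":[-1,0,-0.5],"delta_rot":[0,0,0]},
  {"claw":0,"translation":[-2,0,-0.5],"delta_rot":[0,0,0]},
  {"claw":0,"translation":[-3.5,0,-0.5],"delta_rot":[0,0,0]},
  {"claw":0,"translation":[-5,0,-0.5],"delta_rot":[0,0,0]},
  {"claw":0,"translation":[-5,0,-0.5],"delta_rot":[0,0,0]},
])

```text
time: 4.97
tcp_pos: [616.5, -86.6, 124.8]
tcp_rot: [0.017, 1.0, 0.0, 0.001]
contact_force: [0.6, -0.1, 0.3]
width: 0.0
```

```bash
python3 go.py 614 -86 119;python3 - <<'E'
from h import *
from scipy.spatial.transform import Rotation as T
s=observe();R=T.from_quat(s['tcp_rot']).as_matrix()
p,d=read_camera('scene');cv2.imwrite('pics/s4.png',cv2.resize(p[190:270,300:400,::-1],None,fx=7,fy=7,interpolation=cv2.INTER_CUBIC))
for z in (0,-10,-19,-29,-40):
  print(z,((proj('scene',s['tcp_pos']+R@[10,0,z])-[300,190])*7).round())
p,d=read_camera('wrist');cv2.imwrite('pics/w6.png',p[:,:,::-1])
E
```

```text
t 4.97 pos [616.5 -86.6 124.8] F [ 0.62 -0.12  0.26] w 0.0 q7 [ 0.25  0.51 -0.2   1.7   0.12  0.93  1.54]
cm [0.25 0.05 0.58] rot [0.02 0.17 0.05]
0 [407. 215.]
-10 [411. 189.]
-19 [416. 165.]
-29 [420. 138.]
-40 [426. 109.]
```

View pics/s4.png

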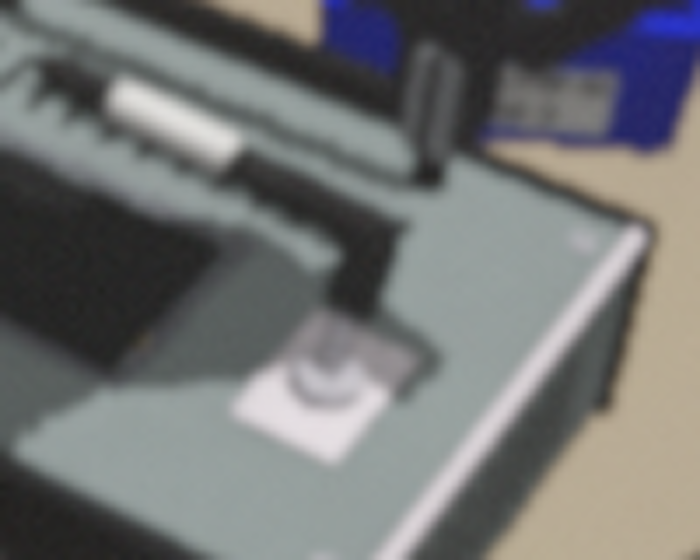

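View pics/w6.png

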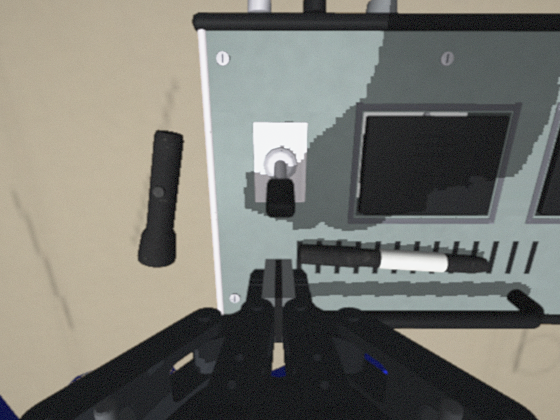

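Both cameras agree: the pads end about 25-29 mm above the nominal TCP, and the lever is untouched, with its paddle at (281,197). I'll go lower behind it, a TCP z of about 93 for a real tip height of about 120.

Request:
send_rows([
  {"claw":0,"translation":[0.4,0,0.6],"delta_rot":[0,0,0]},
  {"claw":0,"translation":[0.4,0,1.2],"delta_rot":[0,0,0]},
  {"claw":0,"translation":[0.4,0,1.8],"delta_rot":[0,0,0]},
  {"claw":0,"translation":[0.4,0,1.8],"delta_rot":[0,0,0]},
])

```text
time: 5.4
tcp_pos: [607.7, -86.6, 104.6]
tcp_rot: [0.017, 1.0, 0.0, -0.002]
contact_force: [-0.7, 0.5, -0.1]
width: 0.5
```

Request:
send_rows([
  {"claw":0,"translation":[0,0,0.6],"delta_rot":[0,0,0]},
  {"claw":0,"translation":[0,0,1.2],"delta_rot":[0,0,0]},
  {"claw":0,"translation":[0,0,1.2],"delta_rot":[0,0,0]},
  {"claw":0,"translation":[0,0,1.2],"delta_rot":[0,0,0]},
])

```text
time: 5.73
tcp_pos: [609.2, -86.6, 93.9]
tcp_rot: [0.017, 1.0, 0.0, -0.001]
contact_force: [-0.2, 0.9, -0.6]
width: -0.1
```

```bash
python3 go.py 575 -85 93;python3 - <<'E'
from h import *
p,d=read_camera('wrist');cv2.imwrite('pics/w7.png',p[:,:,::-1])
E
```

```text
t 5.73 pos [609.2 -86.6  93.9] F [-0.22  0.88 -0.57] w -0.1 q7 [ 0.24  0.54 -0.2   1.74  0.13  0.87  1.53]
cm [3.42 0.04 0.09] rot [ 0.01 -0.06  0.03]
```

View pics/w7.png

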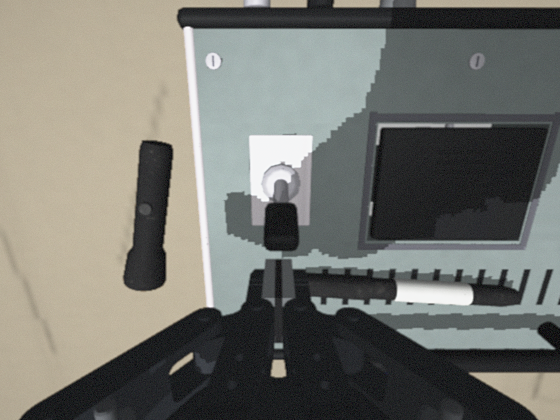

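Request:
send_rows([
  {"claw":0,"translation":[0.5,0,0],"delta_rot":[0,0,0]},
  {"claw":0,"translation":[1.0,0,0],"delta_rot":[0,0,0]},
  {"claw":0,"translation":[1.5,0,0],"delta_rot":[0,0,0]},
  {"claw":0,"translation":[2.0,0,0],"delta_rot":[0,0,0]},
  {"claw":0,"translation":[2.4,0,0],"delta_rot":[0,0,0]},
])

```text
time: 6.2
tcp_pos: [585.5, -85.8, 95.2]
tcp_rot: [0.017, 1.0, -0.0, 0.0]
contact_force: [1.3, -0.0, 2.2]
width: -0.2
```

Request:
send_rows([
  {"claw":0,"translation":[0.3,0,0],"delta_rot":[0,0,0]},
  {"claw":0,"translation":[0.6,0,0],"delta_rot":[0,0,0]},
  {"claw":0,"translation":[0.9,0,0],"delta_rot":[0,0,0]},
  {"claw":0,"translation":[0.9,0,0],"delta_rot":[0,0,0]},
])

```text
time: 6.53
tcp_pos: [575.1, -85.5, 93.9]
tcp_rot: [0.017, 1.0, 0.0, -0.001]
contact_force: [0.0, -0.2, -0.4]
width: 0.5
```

```bash
python3 go.py 575 -85 93;python3 - <<'E'
from h import *
p,d=read_camera('wrist');cv2.imwrite('pics/w8.png',p[:,:,::-1])
E
```

```text
t 6.53 pos [575.1 -85.5  93.9] F [ 0.03 -0.22 -0.38] w 0.5 q7 [ 0.26  0.49 -0.2   1.82  0.13  0.84  1.53]
cm [0.01 0.05 0.09] rot [ 0.   -0.12  0.02]
```

View pics/w8.png

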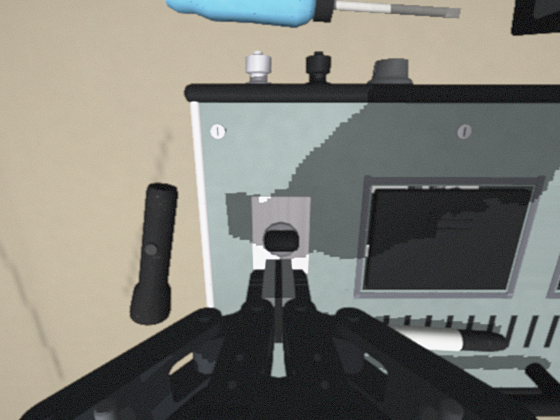

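The paddle is now seen end-on at (281,239), pointing at the camera. From this camera position that means it leans forward, so the lever has snapped to off. I'll rise and check it again, then go over the fuse door.

Request:
send_rows([
  {"claw":0,"translation":[-0.3,0,-2],"delta_rot":[0,0,0]},
  {"claw":0,"translation":[-0.3,0,-4],"delta_rot":[0,0,0]},
  {"claw":0,"translation":[-0.3,0,-6],"delta_rot":[0,0,0]},
  {"claw":0,"translation":[-0.3,0,-6.5],"delta_rot":[0,0,0]},
])

```text
time: 6.92
tcp_pos: [581.8, -85.7, 162.6]
tcp_rot: [0.017, 1.0, -0.0, 0.002]
contact_force: [0.5, -0.3, -0.2]
width: 0.1
```

Request:
send_rows([
  {"claw":0,"translation":[0.5,2.5,0],"delta_rot":[0,0,0]},
  {"claw":0,"translation":[1,5,0],"delta_rot":[0,0,0]},
  {"claw":0,"translation":[1.5,7.5,0],"delta_rot":[0,0,0]},
  {"claw":0,"translation":[2,9.8,0],"delta_rot":[0,0,0]},
  {"claw":0,"translation":[2,9.8,0],"delta_rot":[0,0,0]},
])

```text
time: 7.33
tcp_pos: [561.7, 19.8, 159.0]
tcp_rot: [0.013, 1.0, 0.002, -0.001]
contact_force: [0.3, 1.4, -0.2]
width: -0.2
```

```bash
python3 go.py 554 13 80;python3 - <<'E'
from h import *
s=observe()
p,d=read_camera('wrist');cv2.imwrite('pics/w9.png',p[:,:,::-1])
p,d=read_camera('scene');cv2.imwrite('pics/s9.png',cv2.resize(p[150:310,210:410,::-1],None,fx=4,fy=3.75))
E
```

```text
t 7.33 pos [561.7  19.8 159. ] F [ 0.34  1.45 -0.18] w -0.2 q7 [ 0.12  0.38 -0.25  1.83  0.11  0.95  1.37]
cm [ 0.74 -0.73  7.89] rot [ 0.19 -0.08  0.46]
```

View pics/w9.png

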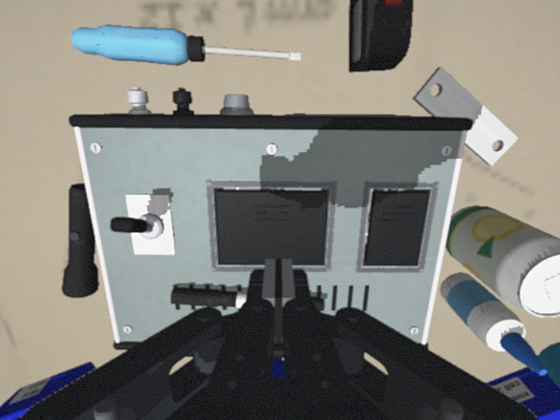

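View pics/s9.png

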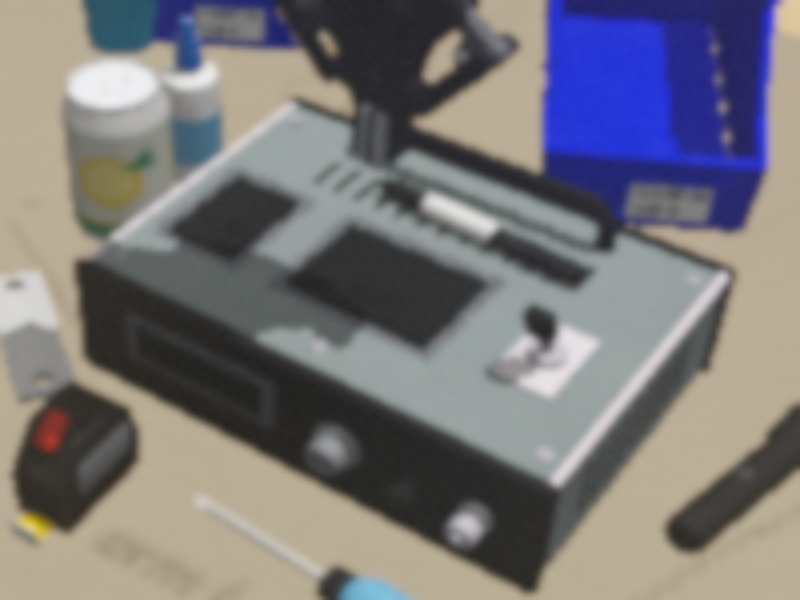

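The lever now leans forward: the paddle is at (540,320) in the scene crop and (125,224) in the wrist view. The fuse door is at wrist columns 215-328, rows 188-265, with its ribs near row 210. Next I descend over the ribs.

Request:
send_rows([
  {"claw":0,"translation":[0.7,-0.6,1.5],"delta_rot":[0,0,0]},
  {"claw":0,"translation":[0.7,-0.6,3],"delta_rot":[0,0,0]},
  {"claw":0,"translation":[0.7,-0.6,4.5],"delta_rot":[0,0,0]},
  {"claw":0,"translation":[0.7,-0.6,6],"delta_rot":[0,0,0]},
  {"claw":0,"translation":[0.7,-0.6,6],"delta_rot":[0,0,0]},
])

```text
time: 7.85
tcp_pos: [553.4, 5.2, 96.2]
tcp_rot: [0.018, 1.0, -0.001, -0.003]
contact_force: [-0.1, -0.2, -0.9]
width: 0.1
```

Request:
send_rows([
  {"claw":0,"translation":[0,0,0],"delta_rot":[0,0,0]},
  {"claw":0,"translation":[0,0,0],"delta_rot":[0,0,0]},
])

```text
time: 8.02
tcp_pos: [556.4, 6.4, 99.9]
tcp_rot: [0.018, 1.0, -0.0, 0.0]
contact_force: [-0.4, -0.1, 0.3]
width: 0.0
```

```bash
python3 go.py 554 13 65;python3 - <<'E'
from h import *
from scipy.spatial.transform import Rotation as T
s=observe();R=T.from_quat(s['tcp_rot']).as_matrix();c=camera_params('wrist');M=np.array(c['tool_from_camera']);f=210/np.tan(np.radians(c['vertical_fov']/2))
p,d=read_camera('wrist');cv2.imwrite('pics/w10.png',p[:,:,::-1])
v,u=np.mgrid[:420,:560];P=np.stack([(u-c['cx'])/f*d,(v-c['cy'])/f*d,d],-1)@M[:3,:3].T+M[:3,3]
W=P@R.T+s['tcp_pos']
for r in range(230,276,3): print(r,W[r,279].round(),P[r,279].round(), W[r,256].round())
E
```

```text
t 8.02 pos [556.4   6.4  99.9] F [-0.37 -0.08  0.33] w 0.0 q7 [ 0.13  0.45 -0.23  1.89  0.14  0.82  1.36]
cm [0.26 0.65 3.49] rot [-0.01  0.03 -0.04]
230 [545.   7.  90.] [11. -0. 10.] [545.  -7.  89.]
233 [547.   7.  91.] [10. -0.  9.] [547.  -7.  90.]
236 [549.   6.  91.] [ 8. -0.  9.] [549.  -8.  90.]
239 [551.   6.  90.] [ 5. -0. 10.] [551.  -8.  90.]
242 [476.   8. 264.] [  81.   -1. -165.] [553.  -8.  89.]
245 [555.   6.  90.] [ 1. -0. 10.] [554.  -8.  90.]
248 [558.   6.  89.] [-1. -0. 11.] [557.  -8.  89.]
251 [558.   6.  91.] [-2. -0.  9.] [558.  -8.  90.]
254 [561.   6.  90.] [-5. -0. 10.] [560.  -8.  90.]
257 [563.   6.  90.] [-7. -0. 10.] [563.  -8.  90.]
260 [546.   6. 127.] [ 10.  -0. -27.] [565.  -9.  90.]
263 [546.   6. 131.] [ 10.  -0. -31.] [567.  -9.  90.]
266 [546.   6. 133.] [ 10.  -0. -33.] [569.  -9.  90.]
269 [546.   6. 137.] [ 10.  -0. -37.] [550.  -5. 129.]
272 [546.   6. 139.] [ 10.  -0. -40.] [550.  -5. 132.]
275 [546.   6. 142.] [ 10.  -0. -42.] [550.  -5. 135.]
```

View pics/w10.png

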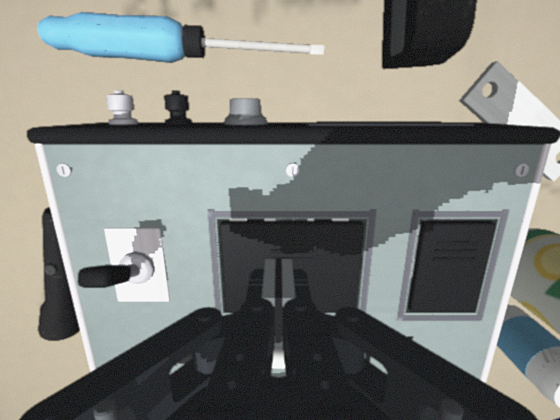

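Request:
send_rows([
  {"claw":0,"translation":[0.1,0.3,0.6],"delta_rot":[0,0,0]},
  {"claw":0,"translation":[0.2,0.6,1.2],"delta_rot":[0,0,0]},
  {"claw":0,"translation":[0.2,0.7,1.8],"delta_rot":[0,0,0]},
  {"claw":0,"translation":[0.2,0.7,2.4],"delta_rot":[0,0,0]},
  {"claw":0,"translation":[0.2,0.7,2.6],"delta_rot":[0,0,0]},
])

```text
time: 8.48
tcp_pos: [553.2, 14.6, 72.2]
tcp_rot: [0.017, 1.0, -0.0, -0.001]
contact_force: [0.2, 0.0, -0.4]
width: 0.4
```

Request:
send_rows([
  {"claw":0,"translation":[0,0,0],"delta_rot":[0,0,0]},
  {"claw":0,"translation":[0,0,0],"delta_rot":[0,0,0]},
])

```text
time: 8.65
tcp_pos: [553.9, 14.3, 73.2]
tcp_rot: [0.017, 1.0, -0.0, -0.0]
contact_force: [-0.8, -0.4, -0.5]
width: 0.1
```

```bash
python3 go.py 554 13 65;python3 - <<'E'
from h import *
from scipy.spatial.transform import Rotation as T
p,d=read_camera('wrist');cv2.imwrite('pics/w11.png',p[:,:,::-1])
E
```

```text
t 8.65 pos [553.9  14.3  73.2] F [-0.84 -0.44 -0.52] w 0.1 q7 [ 0.11  0.48 -0.23  1.9   0.15  0.77  1.33]
cm [-0.02 -0.13  0.82] rot [-0.   -0.04  0.03]
```

View pics/w11.png

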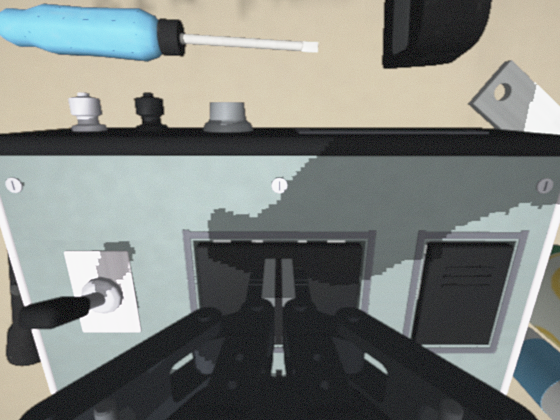

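Request:
send_rows([
  {"claw":0,"translation":[0,-0.1,0.25],"delta_rot":[0,0,0]},
  {"claw":0,"translation":[0,-0.1,0.5],"delta_rot":[0,0,0]},
  {"claw":0,"translation":[0,-0.1,0.7],"delta_rot":[0,0,0]},
])

```text
time: 8.95
tcp_pos: [554.3, 13.1, 66.6]
tcp_rot: [0.017, 1.0, -0.0, 0.0]
contact_force: [-1.9, -1.0, 6.1]
width: -0.1
```

Request:
send_rows([
  {"claw":0,"translation":[0,0,0.15],"delta_rot":[0,0,0]},
  {"claw":0,"translation":[0,0,0.2],"delta_rot":[0,0,0]},
])

```text
time: 9.12
tcp_pos: [554.3, 13.1, 64.6]
tcp_rot: [0.017, 1.0, -0.0, 0.0]
contact_force: [-1.3, -1.4, 4.9]
width: 0.2
```

Request:
send_rows([
  {"claw":0,"translation":[0,0,0.1],"delta_rot":[0,0,0]},
  {"claw":0,"translation":[0,0,0.2],"delta_rot":[0,0,0]},
])

```text
time: 9.28
tcp_pos: [554.4, 13.1, 63.8]
tcp_rot: [0.017, 1.0, -0.0, 0.0]
contact_force: [-6.5, -1.6, 20.5]
width: -0.1
```

20 N means the door is at its stop. Now I release quickly, up and to the front.

Request:
send_rows([
  {"claw":0,"translation":[0,0,-2],"delta_rot":[0,0,0]},
  {"claw":0,"translation":[1.5,0,-5.5],"delta_rot":[0,0,0]},
  {"claw":0,"translation":[4.0,0,-8.5],"delta_rot":[0,0,0]},
  {"claw":0,"translation":[7.0,0,-11],"delta_rot":[0,0,0]},
  {"claw":0,"translation":[10,0,-13],"delta_rot":[0,0,0]},
])

```text
time: 9.7
tcp_pos: [453.8, 17.1, 194.0]
tcp_rot: [0.017, 1.0, 0.0, 0.001]
contact_force: [0.6, -0.3, 0.3]
width: 0.1
```

Request:
send_rows([
  {"claw":0,"translation":[0,0,0],"delta_rot":[0,0,0]},
  {"claw":0,"translation":[0,0,0],"delta_rot":[0,0,0]},
  {"claw":0,"translation":[0,0,0],"delta_rot":[0,0,0]},
  {"claw":0,"translation":[0,0,0],"delta_rot":[0,0,0]},
  {"claw":0,"translation":[0,0,0],"delta_rot":[0,0,0]},
])

```text
time: 10.12
tcp_pos: [454.3, 16.8, 191.4]
tcp_rot: [0.017, 1.0, 0.0, -0.001]
contact_force: [-0.0, 0.6, -0.1]
width: -0.1
```

Request:
send_rows([
  {"claw":0,"translation":[0,0,0],"delta_rot":[0,0,0]},
  {"claw":0,"translation":[0,0,0],"delta_rot":[0,0,0]},
  {"claw":0,"translation":[0,0,0],"delta_rot":[0,0,0]},
  {"claw":0,"translation":[0,0,0],"delta_rot":[0,0,0]},
  {"claw":0,"translation":[0,0,0],"delta_rot":[0,0,0]},
])

```text
time: 10.53
tcp_pos: [454.1, 16.8, 192.3]
tcp_rot: [0.017, 1.0, 0.0, -0.0]
contact_force: [-0.5, 0.7, 0.2]
width: -0.3
```

Request:
send_rows([
  {"claw":0,"translation":[0,0,0],"delta_rot":[0,0,0]},
  {"claw":0,"translation":[0,0,0],"delta_rot":[0,0,0]},
  {"claw":0,"translation":[0,0,0],"delta_rot":[0,0,0]},
  {"claw":0,"translation":[0,0,0],"delta_rot":[0,0,0]},
  {"claw":0,"translation":[0,0,0],"delta_rot":[0,0,0]},
])

```text
time: 10.95
tcp_pos: [454.1, 16.8, 192.6]
tcp_rot: [0.017, 1.0, 0.0, 0.0]
contact_force: [-0.6, 0.3, 0.4]
width: 0.1
```

Request:
send_rows([
  {"claw":0,"translation":[0,0,0],"delta_rot":[0,0,0]},
  {"claw":0,"translation":[0,0,0],"delta_rot":[0,0,0]},
  {"claw":0,"translation":[0,0,0],"delta_rot":[0,0,0]},
  {"claw":0,"translation":[0,0,0],"delta_rot":[0,0,0]},
  {"claw":0,"translation":[0,0,0],"delta_rot":[0,0,0]},
])

```text
time: 11.37
tcp_pos: [454.1, 16.8, 192.5]
tcp_rot: [0.017, 1.0, 0.0, -0.0]
contact_force: [-0.3, -0.7, -0.3]
width: -0.1
```

```bash
python3 go.py 554 13 65;python3 - <<'E'
from h import *
p,d=read_camera('wrist');cv2.imwrite('pics/w12.png',p[:,:,::-1])
p,d=read_camera('scene');cv2.imwrite('pics/s12.png',cv2.resize(p[150:310,210:410,::-1],None,fx=4,fy=3.75))
E
```

```text
t 11.37 pos [454.1  16.8 192.5] F [-0.31 -0.71 -0.32] w -0.1 q7 [ 0.16  0.15 -0.28  2.04  0.05  0.96  1.39]
cm [-10.    -0.04  12.75] rot [ 0.   -0.    0.03]
```

View pics/s12.png

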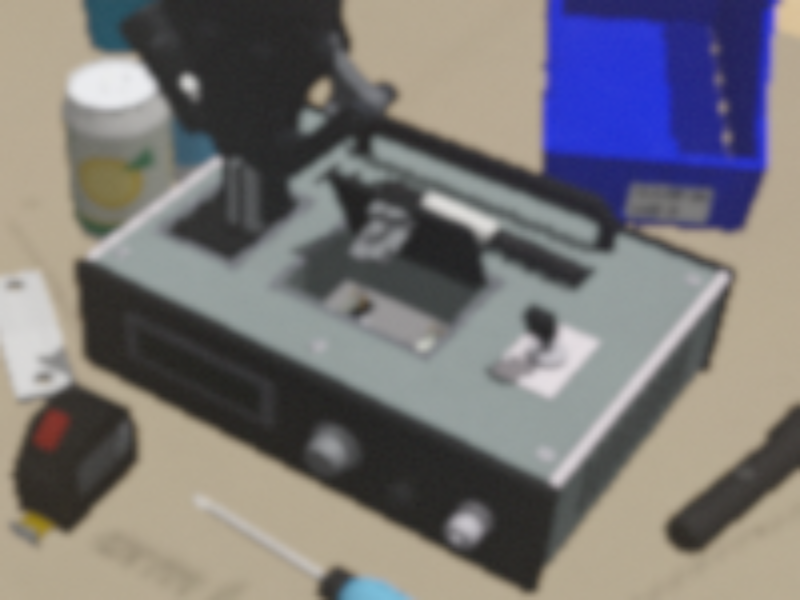

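View pics/w12.png

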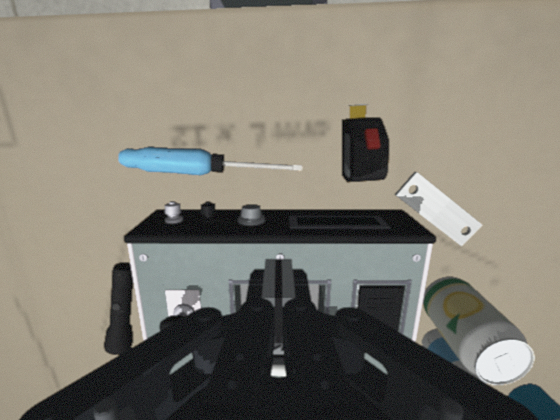

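The fuse door stands open at (415,230) in the scene crop, the battery door is shut and the lever is off. I'll wait a second, then measure the door angle and check that it's still.

Request:
send_rows([
  {"claw":0,"translation":[0,0,0],"delta_rot":[0,0,0]},
  {"claw":0,"translation":[0,0,0],"delta_rot":[0,0,0]},
  {"claw":0,"translation":[0,0,0],"delta_rot":[0,0,0]},
  {"claw":0,"translation":[0,0,0],"delta_rot":[0,0,0]},
  {"claw":0,"translation":[0,0,0],"delta_rot":[0,0,0]},
])

```text
time: 11.88
tcp_pos: [454.1, 16.7, 192.5]
tcp_rot: [0.017, 1.0, 0.0, -0.0]
contact_force: [0.2, 0.6, 0.3]
width: 0.0
```

Request:
send_rows([
  {"claw":0,"translation":[0,0,0],"delta_rot":[0,0,0]},
  {"claw":0,"translation":[0,0,0],"delta_rot":[0,0,0]},
  {"claw":0,"translation":[0,0,0],"delta_rot":[0,0,0]},
  {"claw":0,"translation":[0,0,0],"delta_rot":[0,0,0]},
  {"claw":0,"translation":[0,0,0],"delta_rot":[0,0,0]},
])

```text
time: 12.3
tcp_pos: [454.1, 16.8, 192.5]
tcp_rot: [0.017, 1.0, 0.0, -0.0]
contact_force: [0.4, 0.7, 0.5]
width: 0.4
```

Run:
```python
from h import *
a=cv2.imread('pics/s12.png')
p,d=read_camera('scene');b=cv2.resize(p[150:310,210:410,::-1],None,fx=4,fy=3.75)
print('diff',cv2.absdiff(a,b)[150:370,260:520].max(), cv2.absdiff(a,b)[150:370,260:520].mean())
c=camera_params('scene');f=210/np.tan(np.radians(c['vertical_fov']/2));v,u=np.mgrid[:420,:560]
W=(np.stack([(u-c['cx'])/f*d,(v-c['cy'])/f*d,d],-1)-c['t'])@c['R']
y=W[...,1];z=W[...,2];x=W[...,0]
m=(y>-25)&(y<52)&(z>97)&(z<170)&(x>570)&(x<624)
q=W[m][:,[0,2]];print(len(q),'top z',q[:,1].max(),[ (k,q[(q[:,1]>k)&(q[:,1]<k+10)].mean(0).round(1)) for k in range(97,160,10) if ((q[:,1]>k)&(q[:,1]<k+10)).any()])
# unit position via top camera
p,d=read_camera('top');cv2.imwrite('pics/t12.png',cv2.resize(p[130:290,190:390,::-1],None,fx=4,fy=3.75))
e=cv2.imread('pics/top0.png'); 
g=lambda i:cv2.cvtColor(i,cv2.COLOR_BGR2GRAY).astype(np.float32)[205:285,230:370]
print('shift',cv2.phaseCorrelate(g(e),g(np.ascontiguousarray(p[:,:,::-1]))))
```

```text
diff 6 0.6063578088578089
360 top z 146.9315490878133 [(97, array([592.1, 102.2])), (107, array([587.8, 112. ])), (117, array([583.2, 121.8])), (127, array([577. , 131.7])), (137, array([576.3, 142.7]))]
shift ((0.28256971099283135, -0.03395385987968069), 0.4107543640666538)
```

View pics/t12.png

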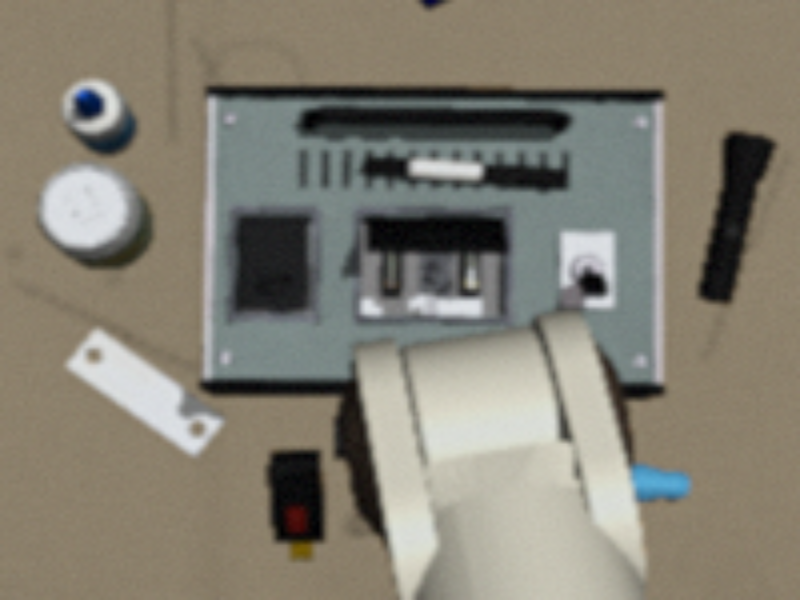

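```bash
python3 -c "
from bench import *
print(sign_off())"
```

```text
the job is handed in; nothing more can be done
None
```

The mains lever is switched off and the fuse door is open and standing by itself. I handed the job in at about 12.4 s. `sign_off` gives no verdict, so the checks below are my own.

**What went differently:** The first lever push touched nothing. The closed finger pads end about 27 mm short of the stated TCP, which I saw in the wrist depth and confirmed with the scene camera. I went back behind the lever, lowered the hand to suit, and the second push snapped it to off. I then pressed the fuse door at its ribs once, reaching about 20 N at the stop, and pulled the hand up and to the front.

**Last checks:**
- **Fuse door:** it stands at about 1.06–1.10 rad by scene depth, a rough estimate because the two ways of measuring differ a little. It showed no change between pictures about 1 s apart.
- **Lever:** it leans to the front in both the scene and top views.
- **Battery door and marker:** the battery door is shut and the marker has not visibly moved.
- **Unit and other things:** the unit stands in the same place to the eye. My image comparison of its position was unreliable because the arm covered part of the view. The other things look undisturbed, but the arm hid most of the screwdriver from above.
- **Contact:** the force readings are only noise, under 1 N, with the hand clear of everything.

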